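# Put the squeegees away in their trays

### The job

Clear the three squeegees off the bench: put each one into the plywood tray made for its length, the shortest in the shortest tray, the middle one in the middle tray and the longest in the longest. Each must end standing blade up, flat on the floor of its tray and let go. Leave the small pigment bottle and the putty scraper where they are.

Things in the scene. Friction and masses are not known exactly. Their poses are not given: they have to be found in the camera images.
- squeegee_short: the shortest of three hand squeegees: light wooden bar 60 mm long, 28 mm thick, 45 mm high, with a dark rubber blade 9 mm thick upright on the middle of its top; 70 mm high over all, about 120 g. Loose; stands blade up on the wood. Grip the wood across its thickness. Origin: centre of its underside; x across the thickness, y along the length, z up through the blade
- tray_short: the shortest of three open plywood trays, fixed on the bench: outside 90 mm long, 52 mm wide, 22 mm high at most (rim 21 mm); inside 80 mm long, 42 mm wide, floor 5 mm above the bench, walls 5 mm thick. Made for the 60 mm squeegee. Origin: centre of its underside; x across, y along the length, z up
- squeegee_middle: the middle-length of three hand squeegees: light wooden bar 100 mm long, 28 mm thick, 45 mm high, with a dark rubber blade 9 mm thick upright on the middle of its top; 70 mm high over all, about 160 g. Loose; stands blade up on the wood. Grip the wood across its thickness. Origin: centre of its underside; x across the thickness, y along the length, z up through the blade
- tray_middle: the middle-length of three open plywood trays, fixed on the bench: outside 130 mm long, 52 mm wide, 22 mm high at most (rim 21 mm); inside 120 mm long, 42 mm wide, floor 5 mm above the bench, walls 5 mm thick. Made for the 100 mm squeegee. Origin: centre of its underside; x across, y along the length, z up
- squeegee_long: the longest of three hand squeegees: light wooden bar 140 mm long, 28 mm thick, 45 mm high, with a dark rubber blade 9 mm thick upright on the middle of its top; 70 mm high over all, about 200 g. Loose; stands blade up on the wood. Grip the wood across its thickness. Origin: centre of its underside; x across the thickness, y along the length, z up through the blade
- tray_long: the longest of three open plywood trays, fixed on the bench: outside 170 mm long, 52 mm wide, 22 mm high at most (rim 21 mm); inside 160 mm long, 42 mm wide, floor 5 mm above the bench, walls 5 mm thick. Made for the 140 mm squeegee. Origin: centre of its underside; x across, y along the length, z up
- pigment_bottle: small dark pigment bottle with black cap, 40 mm across, 93 mm high, standing; a bystander, to be left alone. Origin: centre of its underside
- putty_scraper: putty scraper with a wooden handle and a flat steel blade, 176 x 76 x 15 mm, lying flat; a bystander, to be left alone. Origin: centre of its underside

How it is judged:
By the outcome, as a careful person would: the job done as asked, in the order asked, and still so for the second after the job is handed in, with the robot touching nothing.
It also fails if it takes over 80 s, if anything falls off the work surface, if the arm or the gripper's body presses on something with over 40 N, if the wrist force passes 120 N, or if a joint passes its speed limit or range.

### The arm

A 6-joint arm with a two-finger parallel gripper is mounted at the origin on a cart in front of the work surface, level with it; the furniture and walls round the work are solid. World frame = base frame: x ahead of the robot, y to its left, z up, the work surface at z = 0. Lengths are in mm, angles in degrees, forces in N, time in s.
With the tool pointing down it reaches from about 300 to 850 mm from the base axis. Payload 4.2 kg.
Tool frame: the origin (TCP) lies on the centre line of the jaws, within the pads' length; the fingertips stand 14 mm ahead of it and the grasp point (between the pads) lies 5 mm behind it (env.finger_overhang is the z of the fingertips in the tool frame, in mm); z points along the fingers, y is the line along which they close (so a half turn about z gives the same grasp; the last joint's range is limited). The gripper opens to 91 mm and grips with 3 to 60 N. Pads are 32 mm wide; open, the fingers measure 118 mm over their backs; the gripper's body (76 mm by 178 mm) begins 60 mm behind the grasp point.
Start: joints at [63.025, 18.312, 89.639, -0, 72.044, -1.146], TCP at [250.523, 517.571, 227.976] pointing down, gripper open.
Joint ranges: [-177.97, 177.97], [-48.28, 115.42], [12.27, 149.76], [-77.06, 257.06], [2.81, 150.46], [-146.56, 146.56]. Speed limits (degrees/s): [147.25, 147.25, 180, 180, 180, 180].

### API

Orientations are given as [roll, pitch, yaw] about the fixed x, y, z axes, in that order (R = Rz(yaw) Ry(pitch) Rx(roll)).
In Python, from workcell import sensors, viewer, env gives the robot as it stands. The module is installed in compiled form; this text tells all that it offers.
- The arm moves only by the tool step_arm, never from a script. Its argument "plan" is one flat list of numbers, 6 for each row, row after row: the shift along the tool's x, y, z in cm, then the turn, a rotation vector about the tool's x, y, z in rad. In form: [x, y, z, wx, wy, wz, x, y, z, wx, wy, wz, ...]. A call has 1 to 5 rows; each row shifts and turns the commanded pose from where the row before left it, along the tool's axes as they then stand; what a row does not reach is not made up. A row lasts 1/12 s, in which the tool goes at most 41.7 mm and 7.16 degrees, less where a joint would pass 70% of its speed; a pose out of reach is approached as far as the arm can. A call is refused whole if a number of a shift passes 4.17 or a number of a turn 0.125, either way. A call with a gripper value outside its range is refused whole. "hand" is the finger opening in cm, from 0 to 9.12, set as the call begins (left out, the last holds). The fingers move at their own pace and stop on an object; "newtons" is the grip in N (left out, the last holds). Time passes only in rows, so rows that do not move let the fingers close. It gives the time, the measured TCP pose, the force, the opening and the grip force at its end, in the units of the state.
- sensors.state(): the state, without advancing time (a new reading comes with each control period).
- viewer.grab_frame(name): name is "side" or "top" or "wrist"; returns a dict with "img" (384x512x3 uint8, red, green, blue), "fx", "fy", "cx", "cy" (pixels), "position" and "attitude" of the camera in the world. Camera axes: x right, y down, z forward; pixel columns grow to the right and rows downward; lengths in mm; the calibration is good to about 2 mm. A picture is of the moment at which its call begins. There is no depth.
- env.job_done(): hands the job in; it is judged then, once.
Trained networks look in a picture, given as the dict that the camera call returned (one of the last four; its "shot" number tells which), for a name from the list of things; names that differ only in an ending like _2 or _b are one class to them, and where a whole thing is asked for, a point or a joint stands for the part that bears it (a point fixed in the world has none). Each returns a list of dicts, best first, with "score" (0 to 1); they miss things now and then, are a little off and sometimes report something else, mostly with a low value. They report only what shows in the picture. A call takes as long as a camera call.
- viewer.boxes_of(name, picture): "location" ([column, row] in pixels, amid what is visible of it).
- viewer.pinpoint(name, picture): "location" ([column, row] in pixels: a listed point, or the origin of a listed thing).
The state is a dict: "time_s": time; "qpos": joint angles; "qvel": joint speeds; "effort": joint torques, N m; "ee_pos": TCP position; "ee_rot": TCP orientation; "force": force on the tool from outside, world axes, zero at the start; "torque": the same for the moment, N m; "gripper_width": finger opening in mm; "gripper_force": force on a finger pad.
Only numpy, scipy, OpenCV 4.12 (cv2) and the standard library are available. Lean on these libraries where they do the work, as an engineer would, in place of code of your own. Each camera call takes 0.05 s, during which the arm holds its last target. There are 200 camera calls.

## Working session

There is one attempt and no reset: what is moved stays moved. The work goes in short steps, Python scripts to look and compute and a tool call to move; the robot and the scene stay as the last step left them, time stands still between calls to the robot, and variables do not carry over. Pictures are saved under pics/ and viewed, at most 14 in all, crops included, and the job is handed in when it is done.

Besides the shell and the picture viewer there is one more tool, called after "Call:" by a JSON object that holds its "api" and its "payload", one argument or row to a line. step_arm: Moves the arm, as the interface text tells. Its arguments: {"type":"object","properties":{"plan":{"type":"array","items":{"type":"number"}},"hand":{"type":"number"},"newtons":{"type":"number"}},"required":["plan"]}

```bash
mkdir -p pics; cat > h.py <<'E'
import numpy as np, cv2, json
from scipy.spatial.transform import Rotation as R
from workcell import sensors, viewer, env
def rot(a):
    a=np.array(a,float)
    return a if a.shape==(3,3) else R.from_euler('xyz',a,degrees=True).as_matrix()
def ray(f,p,z):
    d=rot(f['attitude'])@np.array([(p[0]-f['cx'])/f['fx'],(p[1]-f['cy'])/f['fy'],1])
    c=np.array(f['position']); return c+d*(z-c[2])/d[2]
def proj(f,P):
    q=(np.asarray(P,float)-f['position'])@rot(f['attitude'])
    return np.c_[q[:,0]/q[:,2]*f['fx']+f['cx'],q[:,1]/q[:,2]*f['fy']+f['cy']]
E
python3 - <<'E'
from h import *
s=sensors.state(); print(s['ee_pos'],s['ee_rot'],s['gripper_width'],s['time_s'],env.finger_overhang)
for n in ['top','side']:
    f=viewer.grab_frame(n); cv2.imwrite(f'pics/{n}0.png',f['img'][:,:,::-1])
    print(n,f['position'],f['attitude'],f['fx'],f['cx'],f['cy'])
    for t in ['squeegee_short','squeegee_middle','squeegee_long','tray_short','tray_middle','tray_long','pigment_bottle','putty_scraper']:
        for d in viewer.pinpoint(t,f)[:2]: print(t,d['location'],round(d['score'],2),ray(f,d['location'],0).round(0)[:2])
E
```

```text
[250.28776921 517.12685461 227.12641592] [-1.79898817e+02 -3.67234046e-04  1.54175300e+02] 91.15813886343403 0.0 14.0
top [370.7300994  260.30024824 981.94204931] [-167.69267909   -0.25918111  -94.28663078] 368.48679046989656 261.62061447720754 197.98328358413062
squeegee_short [322.0, 154.0] 0.6 [697.  62.]
squeegee_middle [258.3, 214.7] 0.74 [539. 252.]
squeegee_long [236.3, 177.3] 0.62 [647. 305.]
tray_short [349.4, 188.4] 0.79 [593.  -3.]
tray_middle [350.2, 226.3] 0.79 [489.   8.]
tray_middle [349.0, 185.9] 0.2 [600.  -2.]
tray_long [266.7, 249.0] 0.83 [445. 237.]
tray_long [236.7, 177.4] 0.23 [647. 304.]
pigment_bottle [177.2, 211.2] 0.51 [564. 470.]
pigment_bottle [268.6, 252.9] 0.22 [435. 233.]
putty_scraper [160.6, 258.6] 0.88 [441. 517.]
side [ 436.05643892 -499.52520494  994.64450073] [-1.42008601e+02  3.01502677e-02 -9.61513459e+00] 458.29676632692 258.41040438008986 193.85269086477186
squeegee_short [326.9, 246.8] 0.89 [707.  70.]
squeegee_middle [253.6, 196.1] 0.6 [551. 261.]
squeegee_long [288.0, 178.9] 0.87 [657. 305.]
tray_short [290.3, 277.2] 0.92 [599.   2.]
tray_middle [242.1, 283.0] 0.6 [482.   6.]
tray_long [214.5, 212.3] 0.89 [439. 225.]
pigment_bottle [243.7, 144.5] 0.81 [553. 460.]
putty_scraper [203.4, 138.7] 0.67 [436. 504.]
putty_scraper [283.5, 179.5] 0.54 [644. 305.]
```

```bash
python3 - <<'E'
import cv2
a=cv2.imread('pics/top0.png'); cv2.imwrite('pics/top0c.png',cv2.resize(a[120:300,140:400],None,fx=3,fy=3,interpolation=cv2.INTER_CUBIC))
a=cv2.imread('pics/side0.png'); cv2.imwrite('pics/side0c.png',cv2.resize(a[90:320,170:420],None,fx=2.6,fy=2.6,interpolation=cv2.INTER_CUBIC))
E
```

```text
(no output)
```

View pics/top0c.png

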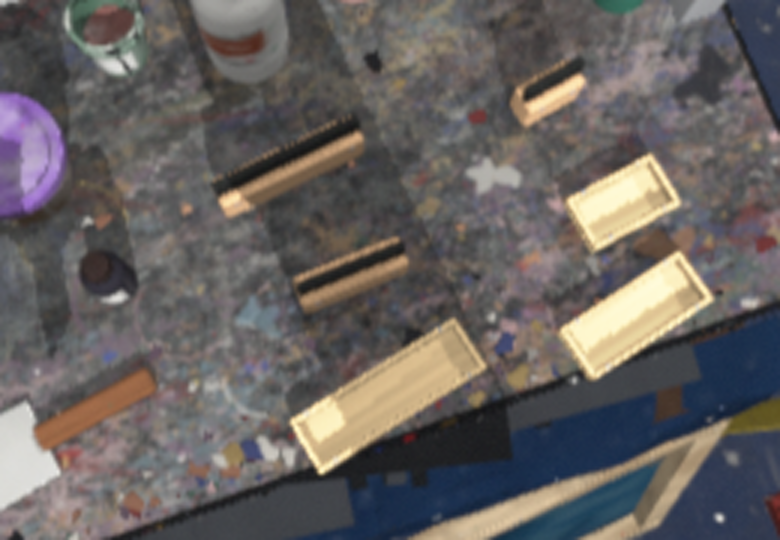

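View pics/side0c.png

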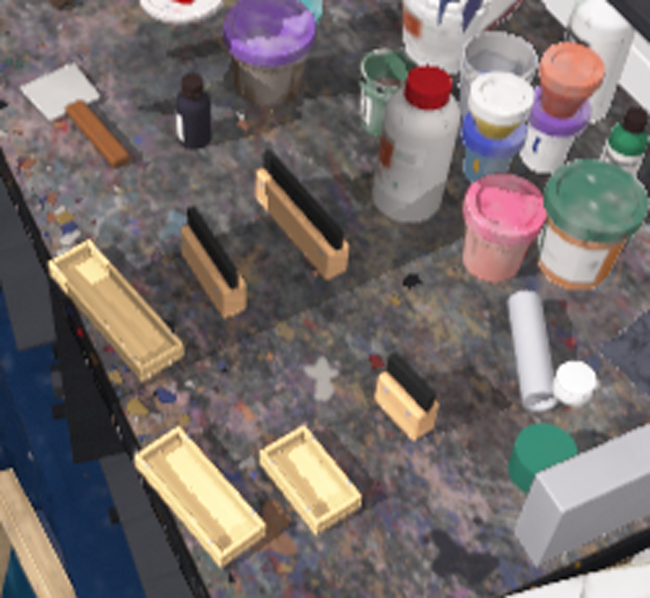

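The top and side views show all six items. In the top crop, the long squeegee is near (290,170), middle (350,270), short (548,92). The long tray is at (388,396), middle tray (637,315) and short tray (624,203). I'll fit poses from hand-picked corners and check them with a wireframe overlay.

```bash
cat > fit.py <<'E'
from h import *
from scipy.optimize import least_squares
T=lambda u,v:(140+u/3,120+v/3)
S=lambda u,v:(170+u/2.6,90+v/2.6)
ft=viewer.grab_frame('top'); fs=viewer.grab_frame('side')
def W(p,L):
    c,s=np.cos(p[2]),np.sin(p[2]); L=np.array(L,float)
    return np.c_[p[0]+c*L[:,0]-s*L[:,1],p[1]+s*L[:,0]+c*L[:,1],L[:,2]]
def fit(p0,obs):
    def r(p):
        o=[]
        for f,l,u in obs: o+=list((proj(f,W(p,[l]))[0]-u))
        return o
    s=least_squares(r,p0,loss='soft_l1'); return s.x,np.sqrt(np.mean(np.array(r(s.x))**2))
L={'short':60,'middle':100,'long':140}
# trays: x across,y length. far(+x-ish) corners; length axis +y roughly world +y
tr={'long':([440,230,.4],[(455,320),(486,362),(320,473),(291,425)],[(182,350),(146,380),(50,265),(92,241)]),
'middle':([485,7,.4],[(682,252),(714,297),(595,378),(560,328)],[(265,525),(224,563),(135,463),(182,428)]),
'short':([596,0,.4],[(653,154),(680,206),(595,250),(567,205)],[(360,495),(317,530),(261,459),(306,427)])}
res={}
for n,(p0,t,s) in tr.items():
    h=L[n]/2+15; c=[(26,-h,21),(-26,-h,21),(-26,h,21),(26,h,21)]
    best=min((fit([p0[0],p0[1],y],[(ft,a,T(*b)) for a,b in zip(c,t)]+[(fs,a,S(*b)) for a,b in zip(c,s)]) for y in (-.5,0,.5)),key=lambda q:q[1])
    res['tray_'+n]=best[0]; print('tray',n,best[0][:2].round(1),np.degrees(best[0][2]).round(1),'rms',best[1].round(2))
# squeegees: blade top end centres in top/side, plus bar bottom near corners (-x) in top
sq={'long':([652,305],[(216,184),(356,119)],[(268,153),(343,240)],[(227,217),(364,147)]),
'middle':([545,256],[(294,281),(401,240)],[(192,210),(237,284)],[(309,311),(408,266)]),
'short':([700,66],[(525,92),(581,59)],[(394,357),(434,400)],[(528,125),(585,88)])}
for n,(p0,t,s,b) in sq.items():
    h=L[n]/2; ob=[(ft,(0,h,70),T(*t[0])),(ft,(0,-h,70),T(*t[1])),(fs,(0,h,70),S(*s[0])),(fs,(0,-h,70),S(*s[1])),(ft,(-14,h,0),T(*b[0])),(ft,(-14,-h,0),T(*b[1]))]
    best=min((fit(p0+[y],ob) for y in (-.5,0,.5)),key=lambda q:q[1])
    res['squeegee_'+n]=best[0]; print('sq',n,best[0][:2].round(1),np.degrees(best[0][2]).round(1),'rms',best[1].round(2))
json.dump({k:list(v) for k,v in res.items()},open('poses.json','w'))
def box(hx,hy,z0,z1): return [(a*hx,b*hy,z) for z in (z0,z1) for a,b in((1,1),(1,-1),(-1,-1),(-1,1))]
out=[]
for f,(x0,x1,y0,y1),k in ((ft,(200,400,130,290),4),(fs,(180,380,110,320),2.8)):
    im=cv2.resize(f['img'][y0:y1,x0:x1,::-1],None,fx=k,fy=k,interpolation=cv2.INTER_CUBIC)
    for n,p in res.items():
        m=L[n.split('_')[1]]
        bs=[box(26,m/2+15,0,21)] if 'tray' in n else [box(14,m/2,0,45),box(4.5,m/2,45,70)]
        for q in bs:
            u=((proj(f,W(p,q))-(x0,y0)+.5)*k).astype(int)
            for i in range(4):
                for a,b in((i,(i+1)%4),(4+i,4+(i+1)%4),(i,i+4)): cv2.line(im,tuple(map(int,u[a])),tuple(map(int,u[b])),(0,255,0),1)
    out.append(im)
cv2.imwrite('pics/ov_t.png',out[0]);cv2.imwrite('pics/ov_s.png',out[1])
print('white bottle base',ray(fs,S(405,215),0),'cup',ray(fs,S(490,275),0))
E
python3 fit.py
```

```text
tray long [439. 228.] 28.1 rms 1.45
tray middle [492.3   4.9] 388.7 rms 1.01
tray short [593.    4.4] 24.8 rms 1.26
sq long [649.  302.5] 382.7 rms 1.11
sq middle [547.1 254. ] 18.2 rms 1.4
sq short [701.2  61.3] 27.1 rms 1.31
white bottle base [767.80867255 309.91380462   0.        ] cup [834.8954     213.95420635   0.        ]
```

View pics/ov_t.png

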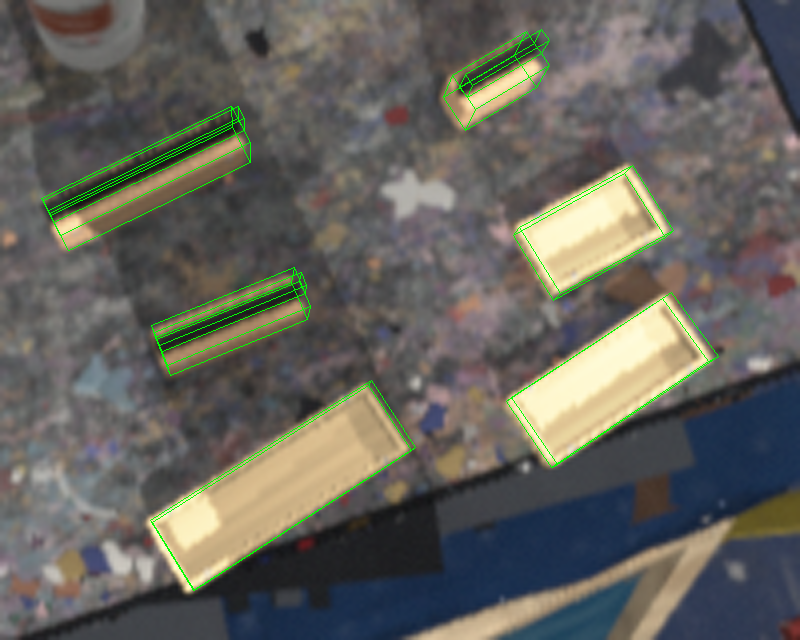

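View pics/ov_s.png

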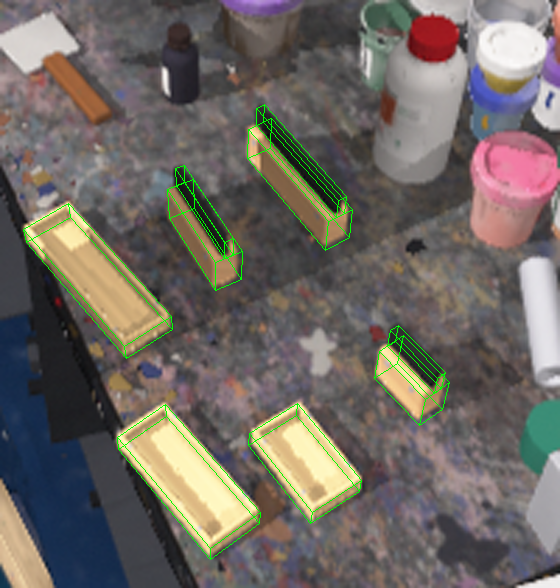

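Overlay matches all six objects to within a few mm. Next is a planning helper, then the move above the short squeegee.

```bash
cat > plan.py <<'E'
import sys
from h import *
def plan(tgt,yaw,vmax=40,show=True):
    s=sensors.state(); p=np.array(s['ee_pos'])
    M=R.from_euler('xyz',s['ee_rot'],degrees=True); G=R.from_euler('xyz',[180,0,yaw],degrees=True)
    d=np.array(tgt,float)-p
    a=np.linalg.norm((M.inv()*G).as_rotvec())
    n=max(1,int(np.ceil(np.linalg.norm(d)/vmax)),int(np.ceil(a/.118)))
    rows=[]
    for i in range(n):
        k=n-i
        t=((M.inv().apply((np.array(tgt)-p)/k))/10).round(2)
        w=((M.inv()*G).as_rotvec()/k).round(3)
        rows.append(list(map(float,t))+list(map(float,w)))
        p=p+M.apply(t*10); M=M*R.from_rotvec(w)
    print('at',s['ee_pos'].round(1),s['ee_rot'].round(1),'t',s['time_s'],'F',np.round(s['force'],1),'w',round(s['gripper_width'],1),round(s['gripper_force'],1))
    for i in range(0,n,5): print(str(sum(rows[i:i+5],[])).replace(' ','').replace('-0.0,','0,').replace('.0,',',') )
if __name__=='__main__':
    v=list(map(float,sys.argv[1:])); plan(v[:3],v[3],*(v[4:5]))
E
python3 plan.py 701 61 200 117.1
python3 - <<'E'
from h import *
ft=viewer.grab_frame('top');fs=viewer.grab_frame('side')
print(ray(ft,(140+245/3,120+82/3),0).round(), [ray(fs,(170+u/2.6,90+v/2.6),0).round() for u,v in((412,220),(376,200),(444,205))])
E
```

```text
at [250.5 517.6 228. ] [180.    0.  154.2] t 1.0 F [-0.5  0.1  0. ] w 91.2 0.0
[-3.56,-1.26,0.16,0,0,0.038,-3.6,-1.13,0.16,0,0,0.038,-3.64,-0.99,0.17,0,0,0.038,-3.68,-0.85,0.16,0,0,0.038,-3.7,-0.71,0.17,0,0,0.038]
[-3.73,-0.57,0.16,0,0,0.038,-3.75,-0.43,0.17,0,0,0.038,-3.76,-0.28,0.16,0,0,0.038,-3.77,-0.14,0.17,0,0,0.038,-3.77,0,0.16,0,0,0.038]
[-3.77,0.15,0.17,0,0,0.038,-3.76,0.29,0.16,0,0,0.038,-3.75,0.43,0.17,0,0,0.038,-3.73,0.57,0.16,0,0,0.038,-3.71,0.71,0.17,0,0,0.038]
[-3.67,0.86,0.16,0,0,0.039,-3.64,1,0.17,0,0,0.038]
[738. 341.   0.] [array([774., 302.,  -0.]), array([742., 337.,   0.]), array([814., 317.,   0.])]
```

Call:
{"api": "step_arm", "payload": {
  "plan": [-3.56,-1.26,0.16,0,0,0.038,-3.6,-1.13,0.16,0,0,0.038,-3.64,-0.99,0.17,0,0,0.038,-3.68,-0.85,0.16,0,0,0.038,-3.7,-0.71,0.17,0,0,0.038]
}}

```text
time_s: 1.52
ee_pos: [384.0, 382.0, 219.8]
ee_rot: [180.0, 0.0, 143.2]
force: [1.4, 0.4, 0.6]
gripper_width: 90.8
gripper_force: 0.0
```

Call:
{"api": "step_arm", "payload": {
  "plan": [-3.73,-0.57,0.16,0,0,0.038,-3.75,-0.43,0.17,0,0,0.038,-3.76,-0.28,0.16,0,0,0.038,-3.77,-0.14,0.17,0,0,0.038,-3.77,0,0.16,0,0,0.038]
}}

```text
time_s: 1.93
ee_pos: [516.6, 247.5, 211.7]
ee_rot: [180.0, 0.0, 132.3]
force: [-0.1, 0.9, 0.3]
gripper_width: 91.2
gripper_force: 0.0
```

Call:
{"api": "step_arm", "payload": {
  "plan": [-3.77,0.15,0.17,0,0,0.038,-3.76,0.29,0.16,0,0,0.038,-3.75,0.43,0.17,0,0,0.038,-3.73,0.57,0.16,0,0,0.038,-3.71,0.71,0.17,0,0,0.038]
}}

```text
time_s: 2.35
ee_pos: [649.1, 113.1, 203.2]
ee_rot: [180.0, -0.0, 121.4]
force: [0.1, 1.3, 0.9]
gripper_width: 91.0
gripper_force: 0.0
```

Call:
{"api": "step_arm", "payload": {
  "plan": [-3.67,0.86,0.16,0,0,0.039,-3.64,1,0.17,0,0,0.038,0,0,0,0,0,0,0,0,0,0,0,0]
}}

```text
time_s: 2.68
ee_pos: [701.8, 59.2, 198.7]
ee_rot: [-179.9, -0.0, 116.9]
force: [-0.4, 0.8, 0.3]
gripper_width: 91.1
gripper_force: 0.0
```

```bash
cat > wr.py <<'E'
import sys
from h import *
from fit_lib import *
E
cat > wr.py <<'E'
import sys
from h import *
P=json.load(open('poses.json')); L={'short':60,'middle':100,'long':140}
def W(p,q):
    c,s=np.cos(p[2]),np.sin(p[2]); q=np.array(q,float)
    return np.c_[p[0]+c*q[:,0]-s*q[:,1],p[1]+s*q[:,0]+c*q[:,1],q[:,2]]
def box(hx,hy,z0,z1): return [(a*hx,b*hy,z) for z in (z0,z1) for a,b in((1,1),(1,-1),(-1,-1),(-1,1))]
f=viewer.grab_frame('wrist'); im=np.ascontiguousarray(f['img'][:,:,::-1]); 
im=cv2.resize(im,None,fx=1.5,fy=1.5)
for n in sys.argv[2:]:
    m=L[n.split('_')[1]]
    for q in ([box(26,m/2+5+5,0,21),box(21,m/2+10,5,21)] if 'tray' in n else [box(14,m/2,0,45),box(4.5,m/2,45,70)]):
        u=(proj(f,W(P[n],q))+.5)*1.5-.5
        for i in range(4):
            for a,b in((i,(i+1)%4),(4+i,4+(i+1)%4),(i,i+4)): cv2.line(im,tuple(map(int,u[a])),tuple(map(int,u[b])),(0,255,0),1)
np.save('wf.npy',np.r_[f['position'],rot(f['attitude']).ravel(),f['fx'],f['fy'],f['cx'],f['cy']])
cv2.imwrite(f'pics/{sys.argv[1]}.png',im); print(f['position'],f['fx'])
E
python3 wr.py w1 squeegee_short tray_short
```

```text
[666.69083101 129.99391161 355.27969757] 266.13539691572294
```

View pics/w1.png

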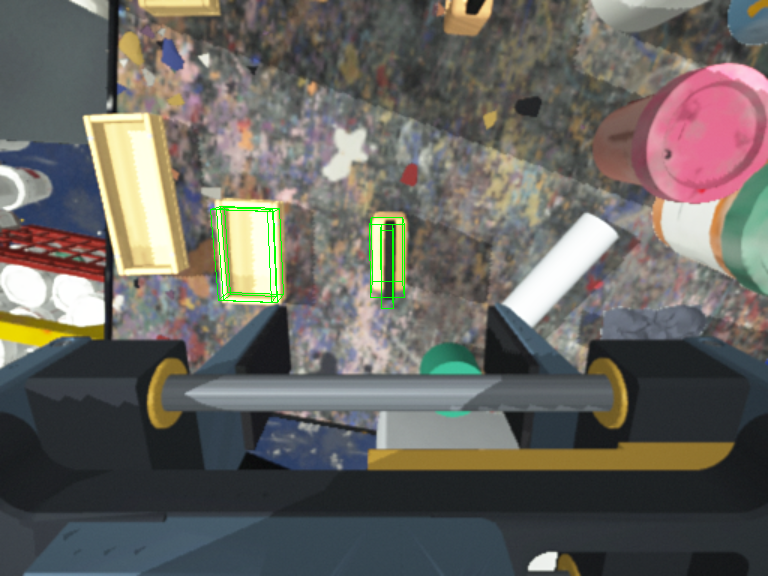

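The wrist view shows the short squeegee at (388,254) and its tray at (249,251). Both sit about 3 mm along +length from the model, by the same amount, so relative placement is good. Descending.

```bash
python3 plan.py 700.3 63 36 117.1 35
```

```text
at [700.9  60.6 199.2] [-1.799e+02 -1.000e-01  1.170e+02] t 2.7333 F [-0.1  1.   0.4] w 91.4 0.0
[0.04,0.02,3.26,0,0,0,0.04,0.01,3.27,0,0,0,0.05,0.02,3.26,0,0,0,0.04,0.01,3.27,-0.001,-0.001,0,0.05,0.01,3.26,0,0,-0.001]
```

Call:
{"api": "step_arm", "payload": {
  "plan": [0.04,0.02,3.26,0,0,0,0.04,0.01,3.27,0,0,0,0.05,0.02,3.26,0,0,0,0.04,0.01,3.27,0,0,0,0.05,0.01,3.26,0,0,0]
}}

```text
time_s: 3.15
ee_pos: [699.5, 65.1, 36.3]
ee_rot: [180.0, -0.0, 117.2]
force: [-0.2, 0.2, -0.7]
gripper_width: 91.2
gripper_force: 0.0
```

Call:
{"api": "step_arm", "payload": {
  "plan": [0,0,0,0,0,0,0,0,0,0,0,0,0,0,0,0,0,0,0,0,0,0,0,0,0,0,0,0,0,0],
  "hand": 2.0,
  "newtons": 20
}}

```text
time_s: 3.57
ee_pos: [702.1, 63.6, 39.7]
ee_rot: [179.7, 0.1, 117.1]
force: [0.4, -0.5, 0.6]
gripper_width: 60.6
gripper_force: 0.0
```

Call:
{"api": "step_arm", "payload": {
  "plan": [0,0,0,0,0,0,0,0,0,0,0,0,0,0,0,0,0,0]
}}

```text
time_s: 3.82
ee_pos: [700.9, 63.2, 37.5]
ee_rot: [179.9, 0.0, 117.1]
force: [-0.2, -0.8, -0.3]
gripper_width: 40.7
gripper_force: 0.0
```

Call:
{"api": "step_arm", "payload": {
  "plan": [0,0,0,0,0,0,0,0,0,0,0,0,0,0,0,0,0,0,0,0,0,0,0,0]
}}

```text
time_s: 4.15
ee_pos: [700.7, 63.2, 36.8]
ee_rot: [180.0, -0.0, 117.1]
force: [-0.5, -0.7, 0.5]
gripper_width: 27.9
gripper_force: 20.0
```

```bash
python3 plan.py 699 63 140 117.1 35; python3 plan.py 592 6 140 114.8 35
```

```text
at [700.7  63.2  36.8] [180.   -0.  117.1] t 4.15 F [-0.5 -0.7  0.5] w 27.9 20.0
[0.02,-0.05,-3.44,0,0,0,0.02,-0.06,-3.44,0,0,0,0.02,-0.05,-3.44,0,0,-0.0]
at [700.7  63.2  36.8] [180.   -0.  117.1] t 4.15 F [-0.5 -0.7  0.5] w 27.9 20.0
[-0.03,-2.46,-2.06,0,0,0.008,-0.05,-2.46,-2.06,0,0,0.008,-0.07,-2.45,-2.07,0,0,0.008,-0.09,-2.46,-2.06,0,0,0.008,-0.1,-2.45,-2.07,0,0,0.008]
```

Call:
{"api": "step_arm", "payload": {
  "plan": [0,0,-3.2,0,0,0,0,0,-3.2,0,0,0,-0.08,-4.09,0,0,0,0.013,-0.11,-4.09,0,0,0,0.013,-0.15,-4.09,0,0,0,0.014]
}}

```text
time_s: 4.57
ee_pos: [591.0, 5.4, 100.8]
ee_rot: [180.0, 0.0, 114.8]
force: [0.6, -0.6, -1.2]
gripper_width: 28.0
gripper_force: 20.0
```

Call:
{"api": "step_arm", "payload": {
  "plan": [0,0,0,0,0,0,0,0,0,0,0,0]
}}

```text
time_s: 4.73
ee_pos: [589.5, 4.9, 100.4]
ee_rot: [-179.9, -0.1, 114.7]
force: [0.8, -0.9, -1.2]
gripper_width: 27.8
gripper_force: 20.0
```

```bash
python3 plan.py 592 6 42 114.8 35; python3 wr.py w2 tray_short
```

```text
at [589.5   4.9 100.4] [-1.799e+02 -1.000e-01  1.147e+02] t 4.7333 F [ 0.8 -0.9 -1.2] w 27.8 20.0
[-0.01,0.14,2.92,-0.001,-0.001,-0.001,0,0.15,2.92,-0.001,0,-0.0]
[557.42550536  76.97178712 256.96586113] 266.13539691572294
```

View pics/w2.png

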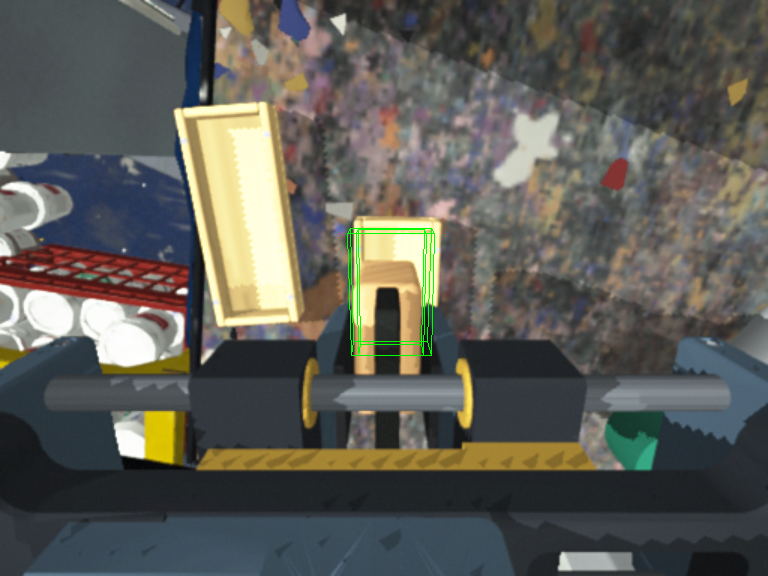

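The held squeegee's top is at (387,290) and the visible tray end spans columns 356–440 at row 217. The tray centre is therefore several mm to the right of the gripper plane, so I'll measure it before lowering.

```bash
python3 - <<'E'
from h import *
ps=[];fp=[]
for i in range(6):
    f=viewer.grab_frame('wrist'); s=sensors.state(); ps.append(s['ee_pos']);fp.append(f['position'])
    q=[ray(f,((u+.5)/1.5-.5,(v+.5)/1.5-.5),21) for u,v in((356,217),(440.5,217),(438.5,303))]
    M=R.from_euler('xyz',s['ee_rot'],degrees=True)
    Mt=R.from_euler('xyz',[180,0,114.8],degrees=True)
    c=np.array(f['position'])
    print(s['ee_pos'].round(1),c.round(1),[Mt.inv().apply(x-s['ee_pos'])[:2].round(1) for x in q],f['cx'],np.round(f['attitude'],1) if np.size(f['attitude'])==3 else '')
print(np.mean(ps,0),np.std(ps,0),np.mean(fp,0)-np.mean(ps,0))
E
```

```text
[593.2   5.8 101.1] [559.4  77.5 257.4] [array([ 48. , -18.9]), array([48., 31.]), array([-5.9, 31.7])] 257.8100093826791 [163.9  -0.   24.8]
[593.8   6.  101.1] [560.4  77.8 257.6] [array([ 47.8, -18.2]), array([47.8, 31.8]), array([-6.2, 32.5])] 257.8100093826791 [ 1.638e+02 -1.000e-01  2.480e+01]
[593.8   6.2 101. ] [560.8  78.  257.5] [array([ 47.7, -17.8]), array([47.7, 32.2]), array([-6.2, 33. ])] 257.8100093826791 [ 1.638e+02 -1.000e-01  2.480e+01]
[593.7   6.2 100.8] [560.9  78.2 257.4] [array([ 47.7, -17.6]), array([47.7, 32.4]), array([-6.2, 33.2])] 257.8100093826791 [ 1.638e+02 -1.000e-01  2.490e+01]
[593.4   6.2 100.7] [560.8  78.2 257.2] [array([ 47.7, -17.5]), array([47.8, 32.4]), array([-6.1, 33.2])] 257.8100093826791 [163.8  -0.   24.9]
[593.2   6.2 100.6] [560.6  78.2 257.1] [array([ 47.8, -17.5]), array([47.8, 32.4]), array([-6. , 33.2])] 257.8100093826791 [163.9  -0.   24.9]
[593.51786876   6.09581598 100.87354149] [0.25323794 0.15284326 0.20931887] [-33.04526697  71.89104775 156.48657888]
```

The arm was still settling in that frame. I'll take a settled picture and overlay both the held squeegee (assumed centred) and the tray.

```bash
cat > held.py <<'E'
import sys
from h import *
# held.py name which zrel offx: overlay tray (est. pose) red, held squeegee (from TCP) green
name,which=sys.argv[1:3]; zb=float(sys.argv[3]); ox=float(sys.argv[4]) if len(sys.argv)>4 else 0
P=json.load(open('poses.json')); m={'short':60,'middle':100,'long':140}[which]
f=viewer.grab_frame('wrist'); s=sensors.state()
M=rot(s['ee_rot']); k=2.5
def box(hx,hy,z0,z1): return np.array([(a*hx,b*hy,z) for z in (z0,z1) for a,b in((1,1),(1,-1),(-1,-1),(-1,1))],float)
x0,y0,w,h=110,110,300,220
im=cv2.resize(np.ascontiguousarray(f['img'][y0:y0+h,x0:x0+w,::-1]),None,fx=k,fy=k,interpolation=cv2.INTER_CUBIC)
def draw(Q,c):
    u=((proj(f,Q)-(x0,y0)+.5)*k).astype(int)
    for i in range(4):
        for a,b in((i,(i+1)%4),(4+i,4+(i+1)%4),(i,i+4)): cv2.line(im,tuple(map(int,u[a])),tuple(map(int,u[b])),c,1)
for hx,z0,z1 in((14,0,45),(4.5,45,70)):
    b=box(m/2,hx,z0,z1); b[:,0]+=ox; b[:,2]=zb-b[:,2]   # tool frame: x length, y across, z down
    draw(b@M.T+s['ee_pos'],(0,255,0))
p=P['tray_'+which]; Rz=R.from_euler('z',p[2]).as_matrix()
draw(box(26,m/2+15,0,21)@Rz.T+[p[0],p[1],0],(0,0,255))
cv2.imwrite(f'pics/{name}.png',im); print(s['ee_pos'].round(1),s['ee_rot'].round(1),'tray est',np.round(p,3))
E
python3 held.py w3 short 36.8
```

```text
[592.9   6.2 100.5] [180.   -0.  114.8] tray est [5.93034e+02 4.41100e+00 4.33000e-01]
```

View pics/w3.png

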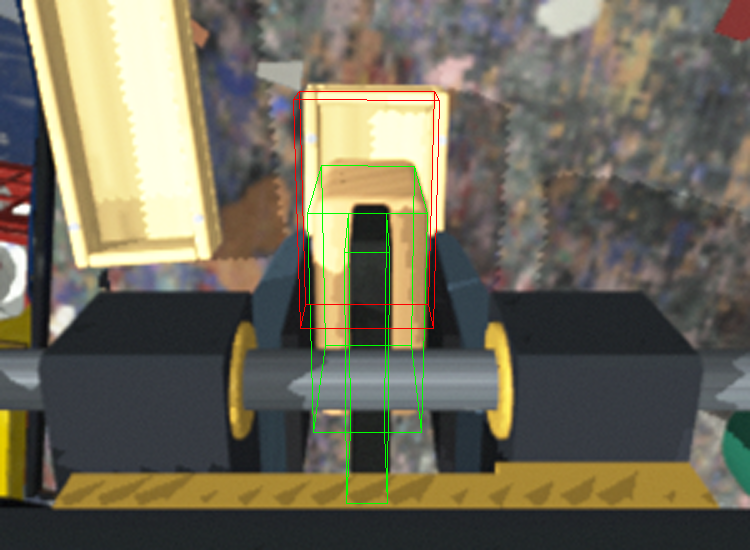

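The tray rim spans columns 302–449, with the gripper plane at about 368. That means a shift of +2.4 mm across and −2 mm along before lowering.

Call:
{"api": "step_arm", "payload": {
  "plan": [-0.2,0.24,1.0,0,0,0,0,0,1.5,0,0,0,0,0,1.5,0,0,0,0,0,1.2,0,0,0,0,0,0.6,0,0,0]
}}

```text
time_s: 5.55
ee_pos: [594.3, 5.0, 41.0]
ee_rot: [-179.8, -0.1, 114.8]
force: [-8.0, -1.5, 28.3]
gripper_width: 27.8
gripper_force: 20.0
```

Call:
{"api": "step_arm", "payload": {
  "plan": [0,0,0,0,0,0,0,0,0,0,0,0,0,0,0,0,0,0]
}}

```text
time_s: 5.8
ee_pos: [595.5, 5.0, 42.6]
ee_rot: [180.0, 0.0, 114.8]
force: [0.1, 0.5, -1.0]
gripper_width: 27.5
gripper_force: 20.0
```

Call:
{"api": "step_arm", "payload": {
  "plan": [0,0,0.06,0,0,0,0,0,0,0,0,0]
}}

```text
time_s: 5.97
ee_pos: [595.3, 5.0, 42.1]
ee_rot: [180.0, 0.0, 114.8]
force: [-1.0, 0.0, -0.9]
gripper_width: 27.9
gripper_force: 20.0
```

Call:
{"api": "step_arm", "payload": {
  "plan": [0,0,0,0,0,0,0,0,0,0,0,0,0,0,0,0,0,0,0,0,0,0,0,0],
  "hand": 5.5
}}

```text
time_s: 6.3
ee_pos: [595.4, 4.9, 42.4]
ee_rot: [180.0, 0.0, 114.8]
force: [-0.0, 0.1, 0.1]
gripper_width: 51.6
gripper_force: 0.0
```

```bash
python3 plan.py 595.5 5 150 114.8; python3 plan.py 547 254 210 108.2 40
```

```text
at [595.4   4.9  42.4] [180.    0.  114.8] t 6.3 F [-0.   0.1  0.1] w 51.6 0.0
[0,0.01,-3.59,0,0,0,0,0.01,-3.59,0,0,0,0,0,-3.58,0.001,0,0.0]
at [595.4   4.9  42.4] [180.    0.  114.8] t 6.3 F [-0.   0.1  0.1] w 51.6 0.0
[3.08,0.76,-2.1,0,0,0.014,3.09,0.72,-2.09,0,0,0.014,3.1,0.67,-2.1,0,0,0.015,3.11,0.62,-2.09,0,0,0.014,3.12,0.58,-2.1,0,0,0.015]
[3.12,0.54,-2.09,0,0,0.014,3.13,0.49,-2.1,0,0,0.015,3.14,0.44,-2.09,0.001,0,0.014]
```

Call:
{"api": "step_arm", "payload": {
  "plan": [0,0,-3.6,0,0,0,0,0,-3.6,0,0,0,0,0,-3.6,0,0,0,0,0,-3.6,0,0,0,3.53,0.84,0,0,0,0.016],
  "hand": 9.12
}}

```text
time_s: 6.72
ee_pos: [593.4, 36.6, 194.3]
ee_rot: [179.2, 0.5, 113.6]
force: [0.8, 0.3, -0.3]
gripper_width: 85.3
gripper_force: 0.0
```

Call:
{"api": "step_arm", "payload": {
  "plan": [3.54,0.8,0,0,0,0.016,3.55,0.74,0,0,0,0.016,3.56,0.7,0,0,0,0.017,3.57,0.64,0,0,0,0.017,3.57,0.58,0,0,0,0.017]
}}

```text
time_s: 7.13
ee_pos: [552.8, 220.0, 186.4]
ee_rot: [180.0, -0.0, 109.1]
force: [0.6, -0.4, -0.3]
gripper_width: 91.3
gripper_force: 0.0
```

Call:
{"api": "step_arm", "payload": {
  "plan": [3.57,0.5,0,0,0,0.016,0,0,0,0,0,0,0,0,0,0,0,0,0,0,0,0,0,0,0,0,0,0,0,0]
}}

```text
time_s: 7.55
ee_pos: [546.6, 252.7, 186.2]
ee_rot: [-180.0, 0.0, 108.2]
force: [-0.7, -1.6, -0.5]
gripper_width: 91.6
gripper_force: 0.0
```

```bash
python3 wr.py w4 squeegee_middle tray_long squeegee_long squeegee_short; python3 plan.py 547 254 36 108.2 35
```

```text
[522.4885991  328.16836768 342.59380922] 266.13539691572294
at [546.7 252.5 186.2] [-180.     0.   108.1] t 7.6 F [-0.1 -0.3  0.5] w 91.2 0.0
[0.03,0.02,3,0,0,0,0.03,0.01,3.01,0,0,0,0.03,0.02,3,0,0,0,0.02,0.01,3.01,0,0,-0.001,0.03,0.02,3,0,0,-0.0]
```

View pics/w4.png

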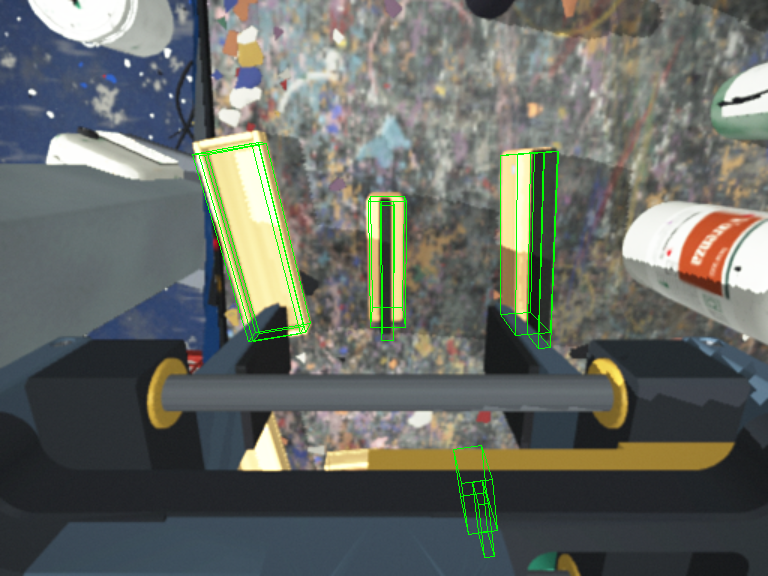

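The middle squeegee lies centred at (386,258), within about 2 mm of the model. Descending and gripping.

Call:
{"api": "step_arm", "payload": {
  "plan": [0.06,0.02,3.0,0,0,0,0.06,0.02,3.0,0,0,0,0.06,0,3.0,0,0,0,0.06,0,3.0,0,0,0,0.06,0,3.0,0,0,0],
  "hand": 7.0
}}

```text
time_s: 8.02
ee_pos: [546.3, 255.4, 35.2]
ee_rot: [180.0, -0.0, 108.1]
force: [-0.2, 0.6, 0.0]
gripper_width: 70.1
gripper_force: 0.0
```

Call:
{"api": "step_arm", "payload": {
  "plan": [0,0,0,0,0,0,0,0,0,0,0,0,0,0,0,0,0,0,0,0,0,0,0,0,0,0,0,0,0,0],
  "hand": 2.0
}}

```text
time_s: 8.43
ee_pos: [547.2, 257.1, 38.4]
ee_rot: [179.8, -0.0, 108.2]
force: [-0.5, -0.2, -0.3]
gripper_width: 39.9
gripper_force: 0.0
```

Call:
{"api": "step_arm", "payload": {
  "plan": [0,0,0,0,0,0,0,0,0,0,0,0,0,0,0,0,0,0,0,0,0,0,0,0]
}}

```text
time_s: 8.77
ee_pos: [545.9, 256.8, 37.4]
ee_rot: [180.0, -0.0, 108.2]
force: [-1.6, -1.8, 6.8]
gripper_width: 27.9
gripper_force: 20.0
```

```bash
python3 plan.py 494 7 110 118.7 40
```

```text
at [545.9 256.8  37.4] [180.   -0.  108.2] t 8.7667 F [-1.6 -1.8  6.8] w 27.9 20.0
[-3.16,-1.82,-1.04,0,0,-0.026,-3.11,-1.9,-1.04,0,0,-0.026,-3.06,-1.98,-1.04,0,0,-0.026,-3.01,-2.06,-1.04,0,0,-0.026,-2.95,-2.14,-1.04,0,0,-0.026]
[-2.89,-2.21,-1.04,0,0,-0.026,-2.84,-2.29,-1.03,0.001,0,-0.027]
```

Call:
{"api": "step_arm", "payload": {
  "plan": [0,0,-3.6,0,0,0,0,0,-3.6,0,0,0,-3.16,-1.82,0,0,0,-0.026,-3.11,-1.9,0,0,0,-0.026,-3.06,-1.98,0,0,0,-0.026]
}}

```text
time_s: 9.18
ee_pos: [523.5, 149.1, 108.8]
ee_rot: [179.9, 0.0, 112.9]
force: [0.7, -0.7, -1.5]
gripper_width: 27.5
gripper_force: 20.0
```

Call:
{"api": "step_arm", "payload": {
  "plan": [-3.01,-2.06,0,0,0,-0.026,-2.95,-2.14,0,0,0,-0.026,-2.89,-2.21,0,0,0,-0.026,-2.84,-2.29,0,0,0,-0.027,0,0,0,0,0,0]
}}

```text
time_s: 9.6
ee_pos: [492.0, 2.1, 108.0]
ee_rot: [-179.8, 0.1, 118.5]
force: [0.1, -0.8, -1.2]
gripper_width: 27.7
gripper_force: 20.0
```

Call:
{"api": "step_arm", "payload": {
  "plan": [0,0,0,0,0,0,0,0,0,0,0,0,0,0,0,0,0,0,0,0,0,0,0,0,0,0,0,0,0,0]
}}

```text
time_s: 10.02
ee_pos: [494.2, 8.0, 108.1]
ee_rot: [180.0, -0.0, 118.8]
force: [-0.6, -0.2, -1.4]
gripper_width: 27.8
gripper_force: 20.0
```

```bash
python3 held.py w5 middle 37
```

```text
[494.2   7.9 108.1] [180.   -0.  118.8] tray est [492.273   4.86    6.784]
```

View pics/w5.png

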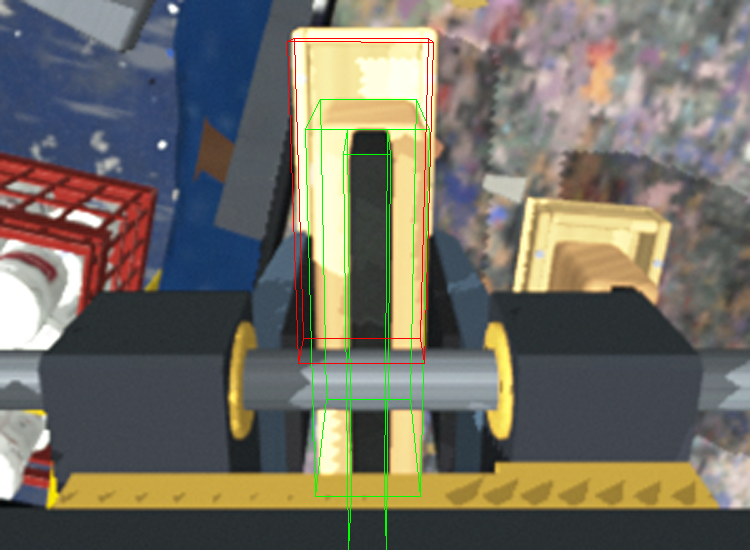

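The tray's far rim spans columns 290–437 at row 28, and the held squeegee is as predicted. Shifting −2 mm across and +2.5 mm along, then lowering more gently at the end.

Call:
{"api": "step_arm", "payload": {
  "plan": [0.25,-0.2,1.5,0,0,0,0,0,2.0,0,0,0,0,0,1.7,0,0,0,0,0,0.8,0,0,0,0,0,0.2,0,0,0]
}}

```text
time_s: 10.48
ee_pos: [490.1, 8.6, 44.7]
ee_rot: [-179.8, -0.1, 118.7]
force: [-0.5, 0.1, -0.9]
gripper_width: 27.7
gripper_force: 20.0
```

Call:
{"api": "step_arm", "payload": {
  "plan": [0,0,0.2,0,0,0,0,0,0.1,0,0,0,0,0,0.05,0,0,0,0,0,0,0,0,0,0,0,0,0,0,0]
}}

```text
time_s: 10.9
ee_pos: [491.4, 8.2, 43.2]
ee_rot: [179.9, 0.0, 118.7]
force: [0.2, 0.2, -0.9]
gripper_width: 28.2
gripper_force: 20.0
```

Call:
{"api": "step_arm", "payload": {
  "plan": [0,0,0.1,0,0,0,0,0,0.04,0,0,0,0,0,0,0,0,0]
}}

```text
time_s: 11.15
ee_pos: [491.5, 8.2, 42.3]
ee_rot: [179.9, 0.0, 118.7]
force: [-1.3, 0.6, 6.4]
gripper_width: 28.0
gripper_force: 20.0
```

Call:
{"api": "step_arm", "payload": {
  "plan": [0,0,0,0,0,0,0,0,0,0,0,0,0,0,0,0,0,0,0,0,0,0,0,0],
  "hand": 5.0
}}

```text
time_s: 11.48
ee_pos: [491.1, 8.2, 41.2]
ee_rot: [180.0, -0.0, 118.7]
force: [-0.7, 0.7, -0.8]
gripper_width: 49.3
gripper_force: 0.0
```

```bash
python3 plan.py 648 304.5 190 112.7 38
```

```text
at [491.1   8.2  41.2] [180.   -0.  118.7] t 11.4833 F [-0.7  0.7 -0.8] w 49.3 0.0
[1.85,2.8,-1.49,0,0,0.01,1.87,2.78,-1.49,0,0,0.011,1.9,2.76,-1.49,0,0,0.01,1.93,2.74,-1.49,0,0,0.011,1.96,2.72,-1.49,0,0,0.01]
[1.99,2.7,-1.48,0,0,0.011,2.02,2.68,-1.49,0,0,0.01,2.04,2.66,-1.48,0,0,0.011,2.08,2.63,-1.49,0,0,0.01,2.1,2.62,-1.48,0,0,0.011]
```

Call:
{"api": "step_arm", "payload": {
  "plan": [0,0,-3.7,0,0,0,0,0,-3.7,0,0,0,0,0,-3.7,0,0,0,0,0,-3.7,0,0,0,1.85,2.8,0,0,0,0.01],
  "hand": 9.12
}}

```text
time_s: 11.9
ee_pos: [508.9, 35.1, 196.6]
ee_rot: [179.4, 0.4, 117.9]
force: [1.7, 0.1, -0.2]
gripper_width: 80.5
gripper_force: 0.0
```

Call:
{"api": "step_arm", "payload": {
  "plan": [1.87,2.78,0,0,0,0.011,1.9,2.76,0,0,0,0.01,1.93,2.74,0,0,0,0.011,1.96,2.72,0,0,0,0.01,1.99,2.7,0,0,0,0.011]
}}

```text
time_s: 12.32
ee_pos: [585.6, 187.4, 189.0]
ee_rot: [-180.0, 0.0, 115.1]
force: [0.2, -0.1, 0.4]
gripper_width: 91.3
gripper_force: 0.0
```

Call:
{"api": "step_arm", "payload": {
  "plan": [2.02,2.68,0,0,0,0.01,2.04,2.66,0,0,0,0.011,2.08,2.63,0,0,0,0.01,2.1,2.62,0,0,0,0.011,0,0,0,0,0,0]
}}

```text
time_s: 12.73
ee_pos: [649.7, 310.0, 187.4]
ee_rot: [179.9, -0.1, 112.9]
force: [0.2, 0.1, -0.2]
gripper_width: 91.1
gripper_force: 0.0
```

Call:
{"api": "step_arm", "payload": {
  "plan": [0,0,0,0,0,0,0,0,0,0,0,0,0,0,0,0,0,0,0,0,0,0,0,0]
}}

```text
time_s: 13.07
ee_pos: [647.6, 303.2, 189.7]
ee_rot: [-180.0, 0.0, 112.6]
force: [0.1, 0.2, -0.0]
gripper_width: 91.0
gripper_force: 0.0
```

```bash
python3 wr.py w6 squeegee_long tray_long; python3 plan.py 648 304.5 36 112.7 38; python3 - <<'E'
from h import *
f=viewer.grab_frame('side'); cv2.imwrite('pics/s6.png',cv2.resize(f['img'][60:330,150:420,::-1],None,fx=2.2,fy=2.2))
E
```

```text
[617.81218357 376.52339527 346.14725338] 266.13539691572294
at [647.7 303.4 189.8] [180.    0.  112.6] t 13.1167 F [-0.1  0.4  0. ] w 90.9 0.0
[0.02,0.01,3.08,0,0,0,0.02,0.01,3.08,0,0,0,0.02,0.01,3.07,0,0,0,0.02,0.02,3.08,0,0,-0.001,0.02,0.01,3.07,0,0,-0.0]
```

View pics/w6.png

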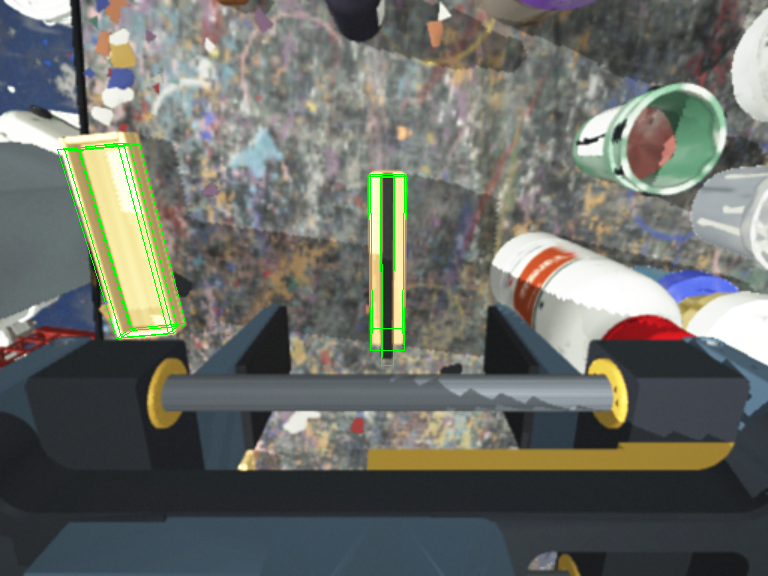

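View pics/s6.png

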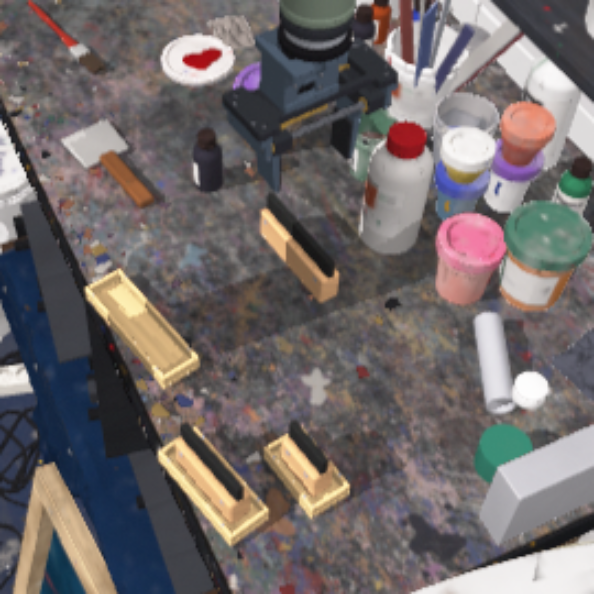

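Both placed squeegees stand upright in their trays in the side view, at (210,480) and (308,465). The white bottle's base edge at (492,262) in the wrist view is only about 90 mm from the gripper plane, and the gripper body reaches 89 mm. I'll come down 20 mm toward the robot and low, and let the far finger draw the bar inward. Then I'll regrip higher.

Call:
{"api": "step_arm", "payload": {
  "plan": [0.12,-2.0,0,0,0,0,0,0,3.6,0,0,0,0,0,3.6,0,0,0,0,0,3.6,0,0,0,0,0,3.0,0,0,0]
}}

```text
time_s: 13.58
ee_pos: [628.2, 296.9, 49.7]
ee_rot: [-179.9, 0.0, 112.6]
force: [-0.3, 0.3, -0.7]
gripper_width: 91.3
gripper_force: 0.0
```

Call:
{"api": "step_arm", "payload": {
  "plan": [0,0,1.6,0,0,0,0,0,1.1,0,0,0,0,0,0,0,0,0,0,0,0,0,0,0]
}}

```text
time_s: 13.92
ee_pos: [629.5, 297.8, 24.9]
ee_rot: [180.0, -0.0, 112.7]
force: [-0.1, -0.2, 1.0]
gripper_width: 91.3
gripper_force: 0.0
```

Call:
{"api": "step_arm", "payload": {
  "plan": [0,0,0,0,0,0,0,0,0,0,0,0,0,0,0,0,0,0,0,0,0,0,0,0,0,0,0,0,0,0],
  "hand": 3.3
}}

```text
time_s: 14.33
ee_pos: [630.1, 298.5, 25.3]
ee_rot: [179.8, -0.0, 112.7]
force: [2.4, 0.4, 0.5]
gripper_width: 60.6
gripper_force: 1.0
```

Call:
{"api": "step_arm", "payload": {
  "plan": [0,0,0,0,0,0,0,0,0,0,0,0,0,0,0,0,0,0,0,0,0,0,0,0]
}}

```text
time_s: 14.67
ee_pos: [630.0, 298.4, 25.0]
ee_rot: [179.9, -0.0, 112.7]
force: [3.0, 1.1, 3.1]
gripper_width: 34.6
gripper_force: 1.5
```

Call:
{"api": "step_arm", "payload": {
  "plan": [0,0,0,0,0,0,0,0,-0.6,0,0,0,0,0,-0.55,0,0,0,0,0,0,0,0,0,0,0,0,0,0,0]
}}

```text
time_s: 15.08
ee_pos: [628.4, 297.7, 35.9]
ee_rot: [-179.9, -0.0, 112.7]
force: [0.7, 0.4, 0.3]
gripper_width: 32.9
gripper_force: 0.5
```

Call:
{"api": "step_arm", "payload": {
  "plan": [0,0,0,0,0,0,0,0,0,0,0,0,0,0,0,0,0,0],
  "hand": 2.0,
  "newtons": 25
}}

```text
time_s: 15.33
ee_pos: [629.4, 298.1, 35.9]
ee_rot: [180.0, -0.0, 112.7]
force: [1.1, 0.9, 1.1]
gripper_width: 27.5
gripper_force: 25.0
```

```bash
python3 plan.py 440 230 110 118.1 40
```

```text
at [629.4 298.1  35.9] [180.   -0.  112.7] t 15.3333 F [1.1 0.9 1.1] w 27.5 25.0
[0.17,-3.35,-1.24,0,0,-0.016,0.22,-3.34,-1.24,0,0,-0.016,0.28,-3.34,-1.24,0,0,-0.016,0.33,-3.34,-1.24,0,0,-0.015,0.38,-3.33,-1.23,0,0,-0.016]
[0.44,-3.33,-1.24,0.001,0,-0.015]
```

Call:
{"api": "step_arm", "payload": {
  "plan": [0,0,-3.6,0,0,0,0,0,-3.6,0,0,0,0.17,-3.35,0,0,0,-0.016,0.22,-3.34,0,0,0,-0.016,0.28,-3.34,0,0,0,-0.016]
}}

```text
time_s: 15.75
ee_pos: [532.3, 262.9, 107.1]
ee_rot: [-179.8, -0.0, 115.5]
force: [-0.2, -0.2, -2.9]
gripper_width: 27.7
gripper_force: 25.0
```

Call:
{"api": "step_arm", "payload": {
  "plan": [0.33,-3.34,0,0,0,-0.015,0.38,-3.33,0,0,0,-0.016,0.44,-3.33,0,0,0,-0.015,0,0,0,0,0,0,0,0,0,0,0,0]
}}

```text
time_s: 16.17
ee_pos: [436.7, 228.6, 107.0]
ee_rot: [-179.8, -0.0, 118.1]
force: [0.8, 0.3, -1.6]
gripper_width: 28.2
gripper_force: 25.0
```

Call:
{"api": "step_arm", "payload": {
  "plan": [0,0,0,0,0,0,0,0,0,0,0,0,0,0,0,0,0,0,0,0,0,0,0,0]
}}

```text
time_s: 16.5
ee_pos: [440.4, 230.1, 107.5]
ee_rot: [-180.0, -0.0, 118.1]
force: [-0.2, -0.2, -2.2]
gripper_width: 28.1
gripper_force: 25.0
```

```bash
sed -i 's/x0,y0,w,h=110,110,300,220/x0,y0,w,h=110,80,300,220/' held.py; python3 held.py w7 long 36.3
```

```text
[440.3 230.1 107.5] [-180.    -0.   118.1] tray est [439.013 228.021   0.49 ]
```

View pics/w7.png

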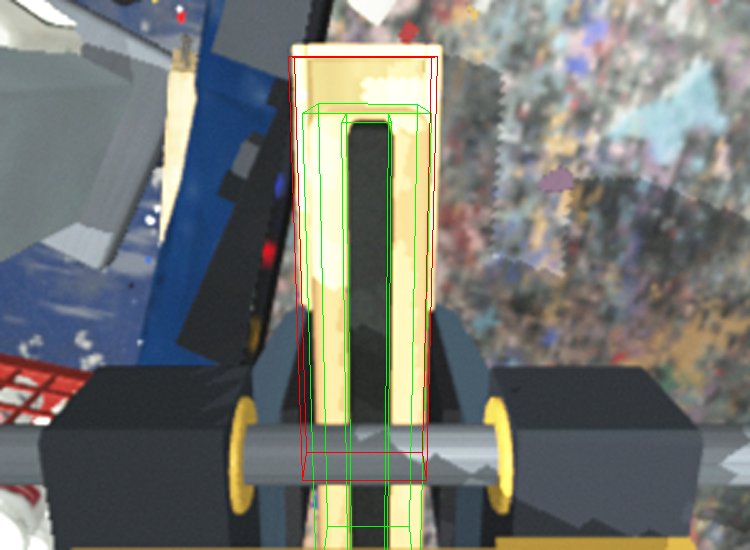

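The tray's far rim spans columns 292–442 at row 45, against a gripper plane of 368. Across is within 1 mm; along needs +4 mm. Lowering.

Call:
{"api": "step_arm", "payload": {
  "plan": [0.4,-0.06,1.5,0,0,0,0,0,2.0,0,0,0,0,0,1.7,0,0,0,0,0,0.8,0,0,0,0,0,0.2,0,0,0]
}}

```text
time_s: 16.97
ee_pos: [436.6, 232.7, 44.3]
ee_rot: [-179.8, -0.0, 118.1]
force: [-0.5, -0.2, -3.2]
gripper_width: 28.1
gripper_force: 25.0
```

Call:
{"api": "step_arm", "payload": {
  "plan": [0,0,0.15,0,0,0,0,0,0.1,0,0,0,0,0,0,0,0,0,0,0,0,0,0,0,0,0,0,0,0,0]
}}

```text
time_s: 17.38
ee_pos: [437.7, 233.3, 43.9]
ee_rot: [179.9, -0.0, 118.1]
force: [0.4, 0.5, -2.4]
gripper_width: 27.9
gripper_force: 25.0
```

Call:
{"api": "step_arm", "payload": {
  "plan": [0,0,0.1,0,0,0,0,0,0.08,0,0,0,0,0,0,0,0,0]
}}

```text
time_s: 17.63
ee_pos: [437.3, 233.1, 41.5]
ee_rot: [180.0, -0.0, 118.1]
force: [0.4, 0.7, -2.2]
gripper_width: 27.6
gripper_force: 25.0
```

Call:
{"api": "step_arm", "payload": {
  "plan": [0,0,0.04,0,0,0,0,0,0,0,0,0]
}}

```text
time_s: 17.8
ee_pos: [437.3, 233.1, 41.0]
ee_rot: [-180.0, -0.0, 118.1]
force: [0.5, 0.2, -3.0]
gripper_width: 27.8
gripper_force: 25.0
```

Call:
{"api": "step_arm", "payload": {
  "plan": [0,0,0.06,0,0,0,0,0,0,0,0,0,0,0,0,0,0,0]
}}

```text
time_s: 18.05
ee_pos: [437.3, 233.1, 40.9]
ee_rot: [180.0, -0.0, 118.1]
force: [-1.6, -0.1, 3.6]
gripper_width: 27.9
gripper_force: 25.0
```

Call:
{"api": "step_arm", "payload": {
  "plan": [0,0,0.06,0,0,0,0,0,0,0,0,0,0,0,0,0,0,0]
}}

```text
time_s: 18.3
ee_pos: [437.3, 233.2, 40.8]
ee_rot: [180.0, -0.0, 118.1]
force: [-2.3, -0.8, 9.4]
gripper_width: 27.9
gripper_force: 25.0
```

On the floor. Releasing and retreating upward.

Call:
{"api": "step_arm", "payload": {
  "plan": [0,0,0,0,0,0,0,0,0,0,0,0,0,0,0,0,0,0,0,0,0,0,0,0],
  "hand": 5.0
}}

```text
time_s: 18.63
ee_pos: [437.4, 233.2, 39.7]
ee_rot: [180.0, -0.0, 118.1]
force: [-0.4, 0.7, 0.1]
gripper_width: 49.4
gripper_force: 0.0
```

Call:
{"api": "step_arm", "payload": {
  "plan": [0,0,-2.5,0,0,0,0,0,-3.6,0,0,0,0,0,-3.6,0,0,0,0,0,-3.6,0,0,0,0,0,-3.6,0,0,0]
}}

```text
time_s: 19.05
ee_pos: [437.0, 233.0, 210.4]
ee_rot: [-180.0, -0.0, 118.1]
force: [0.8, 0.2, -0.6]
gripper_width: 50.0
gripper_force: 0.0
```

Call:
{"api": "step_arm", "payload": {
  "plan": [2.5,2.0,-2.0,0,0,0,2.5,2.0,-2.0,0,0,0,2.5,2.0,0,0,0,0,2.5,2.0,0,0,0,0,0,0,0,0,0,0]
}}

```text
time_s: 19.47
ee_pos: [461.7, 364.0, 248.4]
ee_rot: [179.8, -0.2, 118.3]
force: [0.8, -0.2, -0.2]
gripper_width: 50.0
gripper_force: 0.0
```

```bash
python3 - <<'E'
from h import *
for i in range(4): f=viewer.grab_frame('side')
cv2.imwrite('pics/s8.png',cv2.resize(f['img'][90:330,170:380,::-1],None,fx=2.4,fy=2.4,interpolation=cv2.INTER_CUBIC))
E
```

```text
(no output)
```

View pics/s8.png

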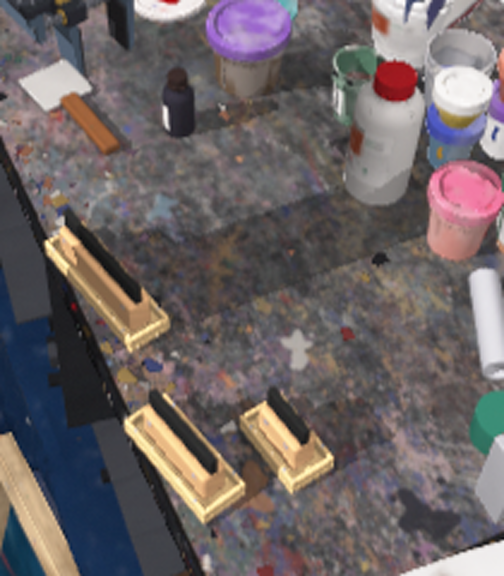

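All three squeegees stand upright inside their matching trays: long (108,280), middle (185,455), short (288,435). The bottle at (178,105) and the scraper at (75,105) are unmoved.

```bash
python3 -c "
from workcell import env; print(env.job_done())"
```

```text
the job is handed in; nothing more can be done
None
```

All three squeegees stand blade up and released in their matching trays, the bottle and scraper were left alone, and the job is handed in at about 20 s on the robot's clock.

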